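Offer a locker door up to its hinge and hold it for the pin

ROBOT

A 6-joint arm with a two-finger parallel gripper is mounted at the origin on the work surface. World frame = base frame: x ahead of the robot, y to its left, z up, the work surface at z = 0. Lengths are in m, angles in rad, forces in N, time in s.
With the tool pointing down it reaches from about 0.325 to 0.9 m from the base axis. Payload 3.5 kg.
Tool frame: the origin (TCP) lies on the centre line of the jaws, within the pads' length; the fingertips stand 19 mm ahead of it and the grasp point (between the pads) is the TCP; z points along the fingers, y is the line along which they close (so a half turn about z gives the same grasp; the last joint's range is limited). The gripper opens to 85 mm and grips with 20 to 120 N. Pads are 22 mm wide; open, the fingers measure 114 mm over their backs; the gripper's body (76 mm by 85 mm) begins 54 mm behind the grasp point. The pads swing forward as they close: fully open they stand 13 mm farther back than shut.
Start: joints at [-1.273, 0.276, -0.026, 1.268, 0, 1.467], TCP at [0.244, -0.575, 0.21] pointing down, gripper open.
Joint ranges: [-3.12, 3.12], [-0.85, 1.88], [-1.08, 1.24], [-1.95, 2.15], [-1.57, 1.53], [-3.14, 3.14]. Speed limits (rad/s): [2.57, 2.57, 3.14, 3.14, 3.14, 3.14].

INTERFACE

Orientations are given as a unit quaternion [w, x, y, z].
In Python, from rig import robot gives the robot as it stands.
- The arm moves only by the tool carry_out, never from a script. Its argument "series" is a list of rows, each an object of numbers: "x", "y", "z": the shift along the tool's x, y, z normalised to -1 to 1, where 1 is 60 mm; "wx", "wy", "wz": the turn, a rotation vector about the tool's x, y, z normalised to -1 to 1, where 1 is 8 degrees; "jaw": the gripper command: -1 is shut, 1 is fully open, values between are in proportion. In form: [{"x": .., "y": .., "z": .., "wx": .., "wy": .., "wz": .., "jaw": ..}, ...]. A call has 1 to 5 rows; each row shifts and turns the commanded pose from where the row before left it, along the tool's axes as they then stand; what a row does not reach is not made up. A row lasts 1/8 s, in which the tool goes at most 62.5 mm and 10.7 degrees, less where a joint would pass 70% of its speed; a pose out of reach is approached as far as the arm can. A call with a number of a shift or a turn outside -1 to 1 is refused whole. A call with a gripper value outside its range is refused whole. The fingers move at their own pace and stop on an object; "squeeze" is the grip in N (left out, the last holds). Time passes only in rows, so rows that do not move let the fingers close. It gives the time, the measured TCP pose, the force, the opening and the grip force at its end, in the units of the state.
- robot.read_state(): the state, without advancing time (a new reading comes with each control period).
- robot.read_camera(name): name is "side" or "top"; returns the picture (400x640x3 uint8, red, green, blue); there is no depth.
- robot.camera_params(name): a dict with "fov_y" (degrees; the focal length in pixels is half the picture's height over the tangent of half this angle, whatever the lens; pixels are square), "cx", "cy" (the principal point, pixels), "distortion" ([k1, k2, p1, p2, k3] as OpenCV has them; the pictures are not rectified), "position" and "orientation" of the camera in the world. Camera axes: x right, y up, looking along -z (the intrinsics and any distortion apply to the point x, -y, -z); pixel columns grow to the right and rows downward; lengths in m; the calibration is good to about 2 mm. A picture is of the moment at which its call begins. camera_params takes no time and is no camera call.
- robot.finish_job(): hands the job in; it is judged then, once.
The state is a dict: "time_s": time; "q": joint angles; "joint_velocities": joint speeds; "tau": joint torques, N m; "position": TCP position; "tool_rot": TCP orientation; "force": force on the tool from outside, world axes, zero at the start; "ft_torque": the same for the moment, N m; "grip_width": finger opening in m; "grip_force": force on a finger pad.
Only numpy, scipy, OpenCV 4.12 (cv2) and the standard library are available. Lean on these libraries where they do the work, as an engineer would, in place of code of your own. Each camera call takes 0.05 s, during which the arm holds its last target. There are 200 camera calls.

TASK

Pick up the small green door standing on the bench and offer it up to the open green locker, standing straight out from the locker's front, so that the door's hinge knuckle sits between the two knuckles on the locker's jamb with all three pin holes in line and upright. Finish while still holding the door there in the gripper, off the bench, still and without forcing it, so that a workmate can drive the pin: do not let go. Leave the other tools and cases where they are.

Things in the scene. Friction and masses are not known exactly. Their poses are not given: they have to be found in the camera images.
- locker: Pale green sheet-steel locker fixed to the bench, open front: 215 mm wide (y), 200 deep (x), 190 high. Origin under its centre, +x to its back, so the front looks to -x. A steel hinge leaf, 76 mm high, is screwed to the stile on the +y side of the front and carries two upright knuckles, one above the other: 14 mm across, 22 mm tall, 9 mm bore, with a 32 mm gap between them.
- jamb_axis (a point): Point on the axis of the locker's two hinge knuckles, mid-way up the gap between them, 93 mm above the bench, 10.5 mm in front of the locker's front face. Axes as the locker's: x points into the locker, z is the hinge axis. The gap is entered from the front, moving along +x. Behind it the leaf lies 8 mm from the axis: a knuckle pushed fully home stops 1 mm past the axis.
- door_center (a point): Centre, half-way up, of the loose green door: flat steel panel 160 mm long (x), 22 thick (y), 138 high, about 0.45 kg, standing on its lower edge, so this point starts 69 mm up. +x runs to its hinge edge; the +y face has the hinge leaf at the +x end (25 mm of its length, top 31 mm below the panel's top) and a knob 60 mm towards -x, half-way up, standing out 19 mm. The top edge is plain.
- door_knuckle (a point): Centre of the door's own hinge knuckle, an upright steel tube 14 mm across, 28 mm tall, 9 mm bore, at x +84, y +21.5, z 0 mm from door_center, same axes. It has 2 mm to spare above and below in the jamb's gap, and is 24 mm too low while the door stands on the bench. With the door straight out from the locker's front, its x and jamb_axis's x point the same way.
- hinge_pin: L-shaped dark steel hinge pin lying on the bench, 7.5 mm thick, 90 mm long with a 16 mm bent end, round-nosed; for the workmate, leave it. Origin under its middle.
- hammer: Soft-faced hammer lying on the bench, steel head 94 mm across with black faces, 30 mm high, wooden handle 190 mm towards -x. Leave it. Origin under the head.
- insert_case_a: Clear plastic case of carbide inserts, 60 x 45 x 20 mm, lying on the bench. Leave it. Origin under its centre.
- insert_case_b: A second such case, 60 x 45 x 20 mm. Leave it. Origin under its centre.
- insert_case_c: A third such case, 60 x 45 x 20 mm. Leave it. Origin under its centre.
- boring_head: Chrome boring head standing with its shank up, 57 mm across, 86 mm high. Leave it. Origin under its centre.
- arbor: Aluminium arbor standing on its flange, 48 mm across, 87 mm high, tapering upward. Leave it. Origin under its centre.
- spanner: Flat brass hook spanner, about 200 mm long along x, 6 mm thick, lying on the bench. Leave it. Origin underneath, 120 mm from the handle's end.
Things that resemble listed ones, but are neither listed nor needed, are in the scene too. What is shaped like the part that bears door_center but red is not meant.

How it is judged:
On the way, in this order (a step that is already met when the one before it is completed fails the run):
1. the door is lifted clear of the bench in the gripper (height (world z) of door_center above 0.079 m and contact force between the fingers and door above 2 N), for 0.2 s.
2. the door's knuckle is between the jamb's knuckles with the holes in line (horizontal distance between door_knuckle and jamb_axis below 0.003 m and z of door_knuckle in the frame of jamb_axis between -0.003 and 0.003 m and angle between door_knuckle's own z axis and vertical below 0.06 rad and angle between the x axis of door_knuckle and the x axis of jamb_axis, either way round below 0.2 rad and x of door_center in the frame of jamb_axis below -0.05 m), for 0.2 s.
At the end, for the whole second after the job is handed in: Still gripped (over 2 N) and off the bench: the door's knuckle centre is within 3 mm sideways and 3 mm in height of the jamb's axis point, upright within 0.06 rad, the door within 0.2 rad of straight out from the front, pressing on the locker with under 25 N, and still (all of step 2 and contact force between the fingers and door above 2 N and contact force between door and locker below 25 N and linear speed of door below 0.02 m/s and angular speed of door below 0.1 rad/s); the arm keeps its last pose, push and grip.
It fails at once if another tool or case is pushed more than 30 mm from its place (distance of any of insert_case_a, insert_case_b, insert_case_c, boring_head, arbor, spanner, hinge_pin, hammer from where it was at the start of the episode above 0.03 m).
It also fails if it takes over 42 s, if anything falls off the work surface, if the arm or the gripper's body presses on something with over 40 N, if the wrist force passes 120 N, or if a joint passes its speed limit or range.

## Working session

There is one attempt and no reset: what is moved stays moved. The work goes in short steps, Python scripts to look and compute and a tool call to move; the robot and the scene stay as the last step left them, time stands still between calls to the robot, and variables do not carry over. Pictures are saved under pics/ and viewed, at most 10 in all, crops included, and the job is handed in when it is done.

Besides the shell and the picture viewer there is one more tool, called as name(argument=value, ...), one argument or row to a line, values as JSON. carry_out: Moves the arm, as the interface text tells. Its arguments: {"type":"object","properties":{"series":{"type":"array"},"squeeze":{"type":"number"}},"required":["series"]}

```bash
ls; mkdir -p pics; python3 - <<'E'
from rig import robot
import cv2
for n in("side","top"):
    cv2.imwrite(f"pics/{n}0.png",robot.read_camera(n)[:,:,::-1]); print(n,robot.camera_params(n))
print(robot.read_state())
E
```

```text
pics
side {'fov_y': 51.51985333734399, 'cx': 328.6126951148856, 'cy': 201.16176580648337, 'distortion': array([-0.08594536,  0.        ,  0.        ,  0.        ,  0.        ]), 'position': array([0.35462712, 0.95029092, 0.79696417]), 'orientation': array([-0.09731521, -0.04662546,  0.42357561,  0.89941065])}
top {'fov_y': 48.762421729429306, 'cx': 321.6428826208322, 'cy': 197.74399943333182, 'distortion': array([-0.01319569,  0.        ,  0.        ,  0.        ,  0.        ]), 'position': array([0.40549615, 0.10900302, 1.34075944]), 'orientation': array([ 0.71516377,  0.02846554, -0.03688269, -0.69740244])}
{'time_s': 0.1, 'q': array([-1.27342596e+00,  2.77087645e-01, -2.77455621e-02,  1.26800893e+00,
       -1.19329294e-05,  1.46744506e+00]), 'joint_velocities': array([ 0.0005136 , -0.00090986,  0.00298106, -0.00174302,  0.00200848,
       -0.00015501]), 'tau': array([ 7.71631267e-05, -4.46705639e+01,  2.96128947e+01,  8.44085676e-03,
       -1.35280629e-04, -7.79441962e-06]), 'position': array([ 0.24359567, -0.57475778,  0.20935164]), 'tool_rot': array([-1.01751998e-03,  9.79994317e-01,  1.99022842e-01, -1.05014616e-04]), 'force': array([ 0.12073389, -0.62099121,  0.90554694]), 'ft_torque': array([0.00712221, 0.01576984, 0.00451103]), 'grip_force': 0.0, 'grip_width': 0.08506840827899585}
```

View pics/side0.png

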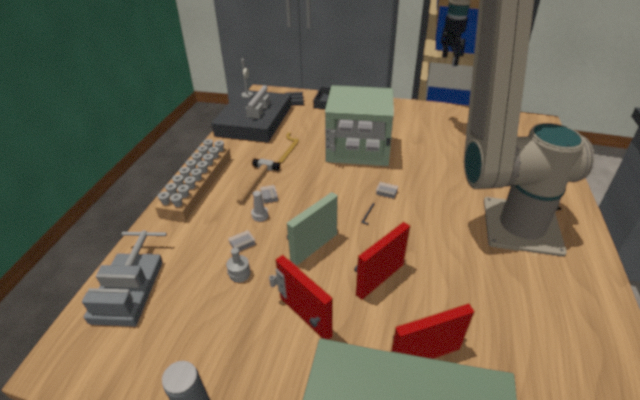

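View pics/top0.png

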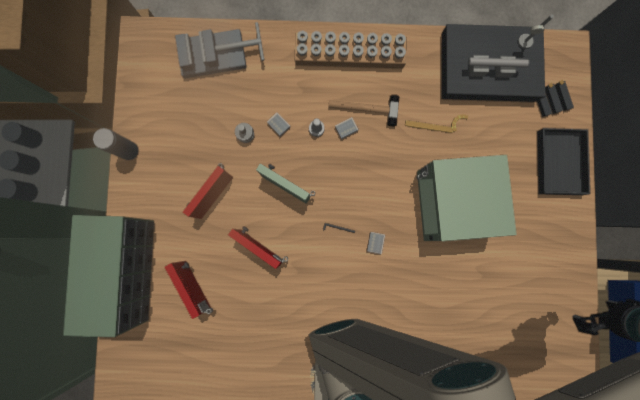

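The side view shows one green door at (313,228). The three red look-alikes are at (303,297), (383,260) and (433,333). The open locker is at (360,125), and a second green cabinet is at the bottom edge (410,375). In the top view the green door is at (285,183), with its hinge end at (312,197) and knob at (271,167). The locker is at (465,200) with a hinge leaf near (422,174), and the other cabinet at (108,275) has a dark pigeonhole front. The right-hand locker with the hinge leaf and the green door fit the description. I'll check both in one crop.

```bash
cat > h.py <<'E'
import numpy as np, cv2
from rig import robot
from scipy.spatial.transform import Rotation as R
def cam(n):
    p=robot.camera_params(n); f=200/np.tan(np.radians(p['fov_y']/2))
    K=np.array([[f,0,p['cx']],[0,f,p['cy']],[0,0,1]]); q=p['orientation']
    return K,p['distortion'],R.from_quat([q[1],q[2],q[3],q[0]]).as_matrix(),p['position']
def rays(n,uv):
    K,D,M,c=cam(n); u=cv2.undistortPoints(np.array(uv,float).reshape(-1,1,2),K,D)[:,0]
    return c,np.c_[u[:,0],-u[:,1],-np.ones(len(u))]@M.T
def onz(n,uv,z):
    c,d=rays(n,uv); return c+d*((z-c[2])/d[:,2])[:,None]
def proj(n,P):
    K,D,M,c=cam(n); q=(np.array(P,float).reshape(-1,3)-c)@M; q[:,1:]*=-1
    return cv2.projectPoints(q,np.zeros(3),np.zeros(3),K,D)[0][:,0]
def green(im,lo=(40,25,60),hi=(90,140,255)):
    return cv2.inRange(cv2.cvtColor(im,cv2.COLOR_RGB2HSV),lo,hi)
E
python3 - <<'E'
from h import *
t=robot.read_camera("top"); s=robot.read_camera("side")
def crop(im,x,y,w,h): return cv2.resize(im[y:y+h,x:x+w],(400,300),interpolation=cv2.INTER_CUBIC)
o=np.vstack([np.hstack([crop(t,245,150,80,60),crop(t,400,150,80,60)]),np.hstack([crop(s,270,180,100,75),crop(s,310,90,80,60)])])
cv2.imwrite("pics/c1.png",o[:,:,::-1])
m=green(t); cs,_=cv2.findContours(m,0,2)
for c in cs:
    if cv2.contourArea(c)>150: print(cv2.contourArea(c),cv2.minAreaRect(c),cv2.approxPolyDP(c,3,True)[:,0].tolist())
print(t[183,285],t[200,475])
E
```

```text
6226.0 ((92.25621032714844, 276.0349426269531), (53.493629455566406, 123.39656066894531), 3.945185899734497) [[74, 214], [66, 268], [63, 335], [114, 336], [123, 218]]
722.0 ((428.2029724121094, 206.52972412109375), (56.617618560791016, 14.229031562805176), 84.2894058227539) [[419, 179], [424, 233], [438, 234], [432, 179]]
420.0 ((282.622314453125, 182.11373901367188), (58.1748161315918, 9.106194496154785), 31.607501983642578) [[259, 165], [257, 169], [303, 200], [307, 198], [306, 192]]
5831.5 ((473.4752502441406, 197.25247192382812), (81.39404296875, 75.52332305908203), 84.2894058227539) [[505, 156], [432, 162], [441, 240], [515, 234]]
1135.5 ((88.3344955444336, 179.4862060546875), (37.453514099121094, 60.5401611328125), 4.763641834259033) [[72, 151], [68, 206], [104, 211], [105, 191], [95, 204], [93, 195], [91, 199], [89, 191], [86, 194], [85, 178], [88, 179], [85, 170], [89, 168], [87, 149]]
[144 158 134] [136 150 127]
```

View pics/c1.png

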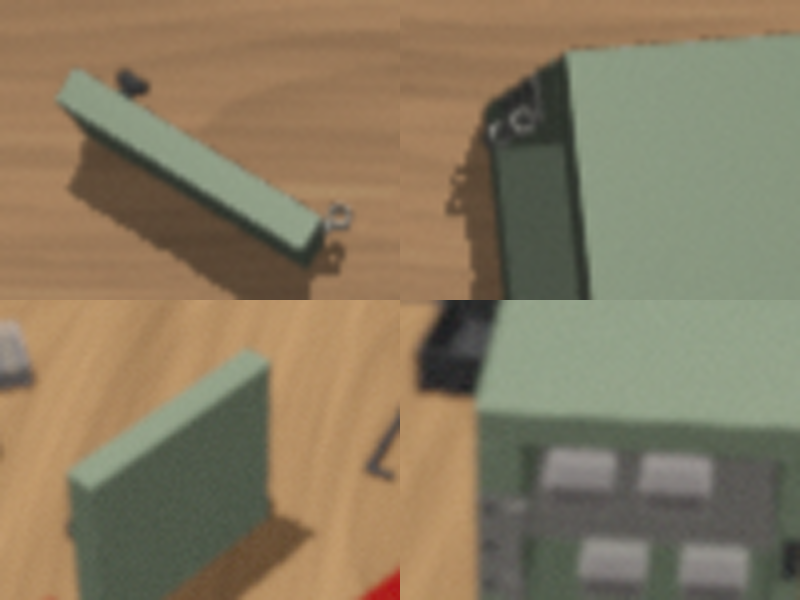

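The crop confirms both. The door has a hinge ring at its right end, top px (312.8,193.4), and a knob on the upper face. The locker has a leaf with an upper ring at px (424.2,174.2) and a lower ring at (419,176). Next I'll compute positions.

```bash
python3 - <<'E'
from h import *
t=robot.read_camera("top")
v=cv2.cvtColor(t,cv2.COLOR_RGB2HSV)[:,:,2]
m=green(t)&cv2.inRange(v,110,255)
def blob(x,y):
    n,l=cv2.connectedComponents(m); return (l==l[y,x]).astype(np.uint8)
def box(x,y,z):
    c=max(cv2.findContours(blob(x,y),0,1)[0],key=cv2.contourArea)
    P=onz("top",c[:,0],z)[:,:2]*1000
    r=cv2.minAreaRect(P.astype(np.float32)); print(r); return r
d=box(283,182,.138); l=box(475,200,.19)
print("doorknuckle",onz("top",[[312.8,193.4]],.083)); print("jamb up,low",onz("top",[[424.2,174.2]],.131),onz("top",[[419,176.2]],.077))
for nm,r in(("door",d),("locker",l)):
    b=cv2.boxPoints(r); print(nm,b.round(1).tolist())
print(robot.read_state()['time_s'])
E
```

```text
((559.321044921875, 205.0232696533203), (157.5244598388672, 20.367435455322266), 60.02940368652344)
((524.0011596679688, -304.38116455078125), (211.14512634277344, 196.62783813476562), 5.999042987823486)
doorknuckle [[0.53413408 0.12108081 0.083     ]]
jamb up,low [[ 0.59082928 -0.18722272  0.131     ]] [[ 0.5928411  -0.18531911  0.077     ]]
door [[511.20001220703125, 141.89999389648438], [528.7999877929688, 131.6999969482422], [607.5, 268.20001220703125], [589.7999877929688, 278.29998779296875]]
locker [[408.70001220703125, -217.60000610351562], [429.29998779296875, -413.20001220703125], [639.2999877929688, -391.1000061035156], [618.7000122070312, -195.60000610351562]]
0.25
```

Sizes and offsets agree: the door measures 157×20 mm, and the knuckle and jamb points match the model to about 2 mm. The door centre is at (0.559, 0.205) with yaw -120°. The jamb axis is at (0.5915, -0.1865) and the locker yaw is -84°. I'll rise and turn the tool by 37°, then travel.

carry_out(
  series=[
    {"z": -0.4,"wz": -0.925,"jaw": 1},
    {"z": -0.4,"wz": -0.925,"jaw": 1},
    {"z": -0.4,"wz": -0.925,"jaw": 1},
    {"z": -0.4,"wz": -0.925,"jaw": 1},
    {"z": -0.2,"wz": -0.925,"jaw": 1},
  ],
)

```text
$.series[0]: bad value
```

carry_out(
  series=[
    {"x": 0.95,"y": -0.13,"jaw": 1},
    {"x": 0.95,"y": -0.13,"jaw": 1},
    {"x": 0.95,"y": -0.13,"jaw": 1},
    {"x": 0.95,"y": -0.13,"jaw": 1},
    {"x": 0.95,"y": -0.13,"jaw": 1},
  ],
)

```text
$.series[0]: bad value
```

carry_out(
  series=[
    {"x": 0.95,"y": -0.13,"jaw": 1},
    {"x": 0.95,"y": -0.13,"jaw": 1},
    {"x": 0.95,"y": -0.13,"jaw": 1},
    {"x": 0.95,"y": -0.13,"jaw": 1},
    {"x": 0.95,"y": -0.13,"jaw": 1},
  ],
)

```text
$.series[0]: bad value
```

carry_out(
  series=[
    {"x": 0,"y": 0,"z": -0.4,"wx": 0,"wy": 0,"wz": -0.925,"jaw": 1},
    {"x": 0,"y": 0,"z": -0.4,"wx": 0,"wy": 0,"wz": -0.925,"jaw": 1},
    {"x": 0,"y": 0,"z": -0.4,"wx": 0,"wy": 0,"wz": -0.925,"jaw": 1},
    {"x": 0,"y": 0,"z": -0.4,"wx": 0,"wy": 0,"wz": -0.925,"jaw": 1},
    {"x": 0,"y": 0,"z": -0.2,"wx": 0,"wy": 0,"wz": -0.925,"jaw": 1},
  ],
)

```text
time_s: 0.88
position: [0.244, -0.576, 0.3201]
tool_rot: [0.001, 0.865, 0.502, -0.0]
force: [-0.3, 0.4, 0.1]
grip_width: 0.0854
grip_force: 0.0
```

carry_out(
  series=[
    {"x": 0.95,"y": -0.13,"z": 0,"wx": 0,"wy": 0,"wz": 0,"jaw": 1},
    {"x": 0.95,"y": -0.13,"z": 0,"wx": 0,"wy": 0,"wz": 0,"jaw": 1},
    {"x": 0.95,"y": -0.13,"z": 0,"wx": 0,"wy": 0,"wz": 0,"jaw": 1},
    {"x": 0.95,"y": -0.13,"z": 0,"wx": 0,"wy": 0,"wz": 0,"jaw": 1},
    {"x": 0.95,"y": -0.13,"z": 0,"wx": 0,"wy": 0,"wz": 0,"jaw": 1},
  ],
)

```text
time_s: 1.5
position: [0.3531, -0.3075, 0.3184]
tool_rot: [0.0, 0.866, 0.5, 0.0]
force: [0.5, -0.4, -0.8]
grip_width: 0.0853
grip_force: 0.0
```

carry_out(
  series=[
    {"x": 0.95,"y": -0.13,"z": 0,"wx": 0,"wy": 0,"wz": 0,"jaw": 1},
    {"x": 0.95,"y": -0.13,"z": 0,"wx": 0,"wy": 0,"wz": 0,"jaw": 1},
    {"x": 0.95,"y": -0.13,"z": 0,"wx": 0,"wy": 0,"wz": 0,"jaw": 1},
    {"x": 0.95,"y": -0.13,"z": 0,"wx": 0,"wy": 0,"wz": 0,"jaw": 1},
    {"x": 0.95,"y": -0.13,"z": 0,"wx": 0,"wy": 0,"wz": 0,"jaw": 1},
  ],
)

```text
time_s: 2.12
position: [0.462, -0.0411, 0.3186]
tool_rot: [0.0, 0.866, 0.5, 0.0]
force: [0.8, -0.4, 0.6]
grip_width: 0.0857
grip_force: 0.0
```

carry_out(
  series=[
    {"x": 0.87,"y": -0.13,"z": 0.3,"wx": 0,"wy": 0,"wz": 0,"jaw": 1},
    {"x": 0.87,"y": -0.13,"z": 0.3,"wx": 0,"wy": 0,"wz": 0,"jaw": 1},
    {"x": 0.87,"y": -0.13,"z": 0.3,"wx": 0,"wy": 0,"wz": 0,"jaw": 1},
    {"x": 0.87,"y": -0.13,"z": 0.3,"wx": 0,"wy": 0,"wz": 0,"jaw": 1},
    {"x": 0.87,"y": -0.13,"z": 0.3,"wx": 0,"wy": 0,"wz": 0,"jaw": 1},
  ],
)

```text
time_s: 2.75
position: [0.5589, 0.2043, 0.2278]
tool_rot: [0.0, 0.866, 0.5, 0.0]
force: [0.7, -0.5, 0.6]
grip_width: 0.0852
grip_force: 0.0
```

carry_out(
  series=[
    {"x": 0,"y": 0,"z": 0,"wx": 0,"wy": 0,"wz": 0,"jaw": 1},
  ],
)

```text
time_s: 2.88
position: [0.5579, 0.2051, 0.2258]
tool_rot: [-0.001, 0.865, 0.502, -0.002]
force: [-0.5, -0.4, -0.8]
grip_width: 0.0852
grip_force: 0.0
```

```bash
python3 - <<'E'
from h import *
s=robot.read_camera("side");t=robot.read_camera("top");st=robot.read_state();print(st['position'],st['q'])
o=np.hstack([cv2.resize(s[100:280,250:400],(500,600)),cv2.resize(t[100:250,235:335],(300,450))[:, :].repeat(1,0) if 0 else cv2.copyMakeBorder(cv2.resize(t[100:250,235:335],(300,450)),0,150,0,0,0)])
cv2.imwrite("pics/c2.png",o[:,:,::-1])
E
```

```text
[0.55797592 0.20254371 0.22790728] [ 2.39616530e-01  2.13698604e-01 -6.97573662e-02  1.28899578e+00
 -5.37171719e-04  2.33359215e+00]
```

View pics/c2.png

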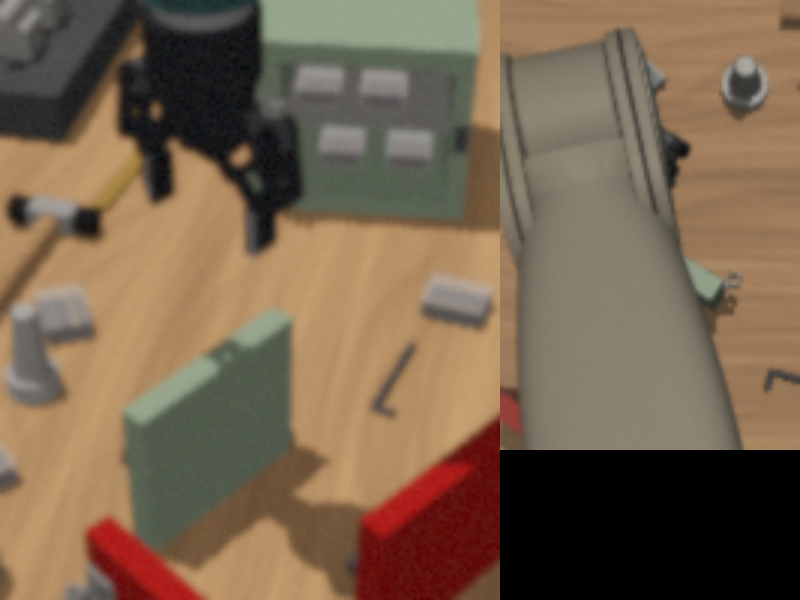

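The side crop shows the fingers, at crop (160,180) and (258,240), straddling the green door's top edge at (210,365). I'll descend and grip.

carry_out(
  series=[
    {"x": 0.0,"y": 0,"z": 0.36,"wx": 0,"wy": 0,"wz": 0,"jaw": 1},
    {"x": 0,"y": 0,"z": 0.36,"wx": 0,"wy": 0,"wz": 0,"jaw": 1},
    {"x": 0,"y": 0,"z": 0.36,"wx": 0,"wy": 0,"wz": 0,"jaw": 1},
    {"x": 0,"y": 0,"z": 0.36,"wx": 0,"wy": 0,"wz": 0,"jaw": 1},
    {"x": 0,"y": 0,"z": 0.36,"wx": 0,"wy": 0,"wz": 0,"jaw": 1},
  ],
)

```text
time_s: 3.6
position: [0.5588, 0.2008, 0.1211]
tool_rot: [0.0, 0.867, 0.499, 0.001]
force: [0.2, -1.1, 0.2]
grip_width: 0.0851
grip_force: 0.0
```

carry_out(
  series=[
    {"x": 0,"y": 0,"z": 0,"wx": 0,"wy": 0,"wz": 0,"jaw": -0.2},
    {"x": 0,"y": 0,"z": 0,"wx": 0,"wy": 0,"wz": 0,"jaw": -0.2},
    {"x": 0,"y": 0,"z": 0,"wx": 0,"wy": 0,"wz": 0,"jaw": -0.2},
    {"x": 0,"y": 0,"z": 0,"wx": 0,"wy": 0,"wz": 0,"jaw": -0.6},
    {"x": 0,"y": 0,"z": 0,"wx": 0,"wy": 0,"wz": 0,"jaw": -1},
  ],
  squeeze=80,
)

```text
time_s: 4.22
position: [0.5588, 0.2026, 0.1209]
tool_rot: [0.0, 0.866, 0.5, 0.0]
force: [0.1, 0.2, 0.4]
grip_width: 0.0011
grip_force: 0.0
```

carry_out(
  series=[
    {"x": 0,"y": 0,"z": 0,"wx": 0,"wy": 0,"wz": 0,"jaw": -1},
    {"x": 0,"y": 0,"z": 0,"wx": 0,"wy": 0,"wz": 0,"jaw": -1},
    {"x": 0,"y": 0,"z": 0,"wx": 0,"wy": 0,"wz": 0,"jaw": -1},
    {"x": 0,"y": 0,"z": 0,"wx": 0,"wy": 0,"wz": 0,"jaw": -1},
  ],
)

```text
time_s: 4.72
position: [0.5585, 0.2025, 0.1204]
tool_rot: [-0.0, 0.866, 0.5, -0.0]
force: [-0.3, -0.1, 0.3]
grip_width: 0.0001
grip_force: 0.0
```

```bash
cat >> h.py <<'E'
def pose(k=4):
    P=[];
    for i in range(k):
        im=robot.read_camera("top"); s=robot.read_state(); P.append(np.r_[s['position'],s['tool_rot'],s['force'],s['grip_width'],s['grip_force']])
    P=np.array(P); q=P[:,3:7]; q=(q*np.sign(q[:,1:2])).mean(0)
    r=R.from_quat([q[1],q[2],q[3],q[0]]).as_matrix()
    print("t",s['time_s'],"pos",P[:,:3].mean(0).round(4),"x",r[:,0].round(4),"y",r[:,1].round(4),"z",r[:,2].round(4),"F",P[:,7:10].mean(0).round(1),"w",P[:,10].mean().round(4),"g",P[:,11].mean().round(0))
    return im
E
python3 -c "
from h import *
pose()"
```

```text
t 4.925 pos [0.5585 0.2025 0.1204] x [ 5.005e-01  8.657e-01 -1.000e-04] y [ 8.657e-01 -5.005e-01 -1.000e-04] z [-1.e-04 -0.e+00 -1.e+00] F [-0.1  0.  -0.1] w 0.0 g 0.0
```

The gripper shut on nothing, so I'll look.

```bash
python3 - <<'E'
from h import *
s=robot.read_camera("side");t=robot.read_camera("top")
o=np.hstack([cv2.resize(s[130:280,250:370],(480,600)),cv2.copyMakeBorder(cv2.resize(t[100:250,235:335],(300,450)),0,150,0,0,0)])
cv2.imwrite("pics/c3.png",o[:,:,::-1])
print(proj("side",[[.5593,.205,.138],[.5585,.2025,.1204]]))
E
```

```text
[[312.66185043 207.93431524]
 [313.40492543 212.73656832]]
```

View pics/c3.png

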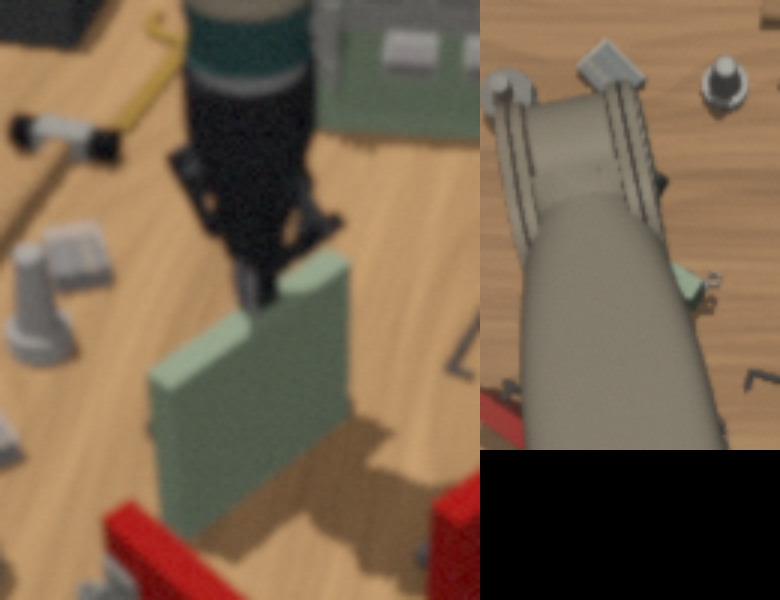

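```bash
python3 - <<'E'
from h import *
y=np.array([.8657,-.5005,0]);a=np.array([.558,.204,.2278])
for w in(.0425,.05): 
  for z in(.209,.222): print(w,z,proj("side",[a*[1,1,0]+[0,0,z]+y*w,a*[1,1,0]+[0,0,z]-y*w]).round(1).tolist())
print(proj("side",[[.5585,.2025,z] for z in(.101,.12,.138,.15)]).round(1).tolist())
print(proj("side",[[.5593-.5*s+.866*u,.205-.866*s-.5*u,.138] for s in(-.08,.08) for u in(-.011,.011)]).round(1).tolist())
s=robot.read_camera("side"); m=green(s); n,l=cv2.connectedComponents(m); b=(l==l[235,313]).astype(np.uint8)
c=max(cv2.findContours(b,0,2)[0],key=cv2.contourArea); print(cv2.approxPolyDP(c,2,True)[:,0].tolist())
cv2.imwrite("pics/c4.png",cv2.resize(s[185:245,280:350],(700,600),interpolation=cv2.INTER_CUBIC)[:,:,::-1])
E
```

```text
0.0425 0.209 [[299.8, 177.4], [325.9, 192.3]]
0.0425 0.222 [[299.5, 173.0], [325.8, 187.8]]
0.05 0.209 [[297.6, 176.2], [328.3, 193.6]]
0.05 0.222 [[297.3, 171.8], [328.3, 189.1]]
[[313.6, 218.6], [313.4, 212.9], [313.2, 207.3], [313.1, 203.6]]
[[292.1, 226.5], [285.7, 222.2], [337.6, 194.7], [331.2, 191.1]]
[[333, 194], [319, 200], [318, 206], [309, 208], [288, 223], [291, 256], [295, 262], [300, 261], [335, 233]]
```

View pics/c4.png

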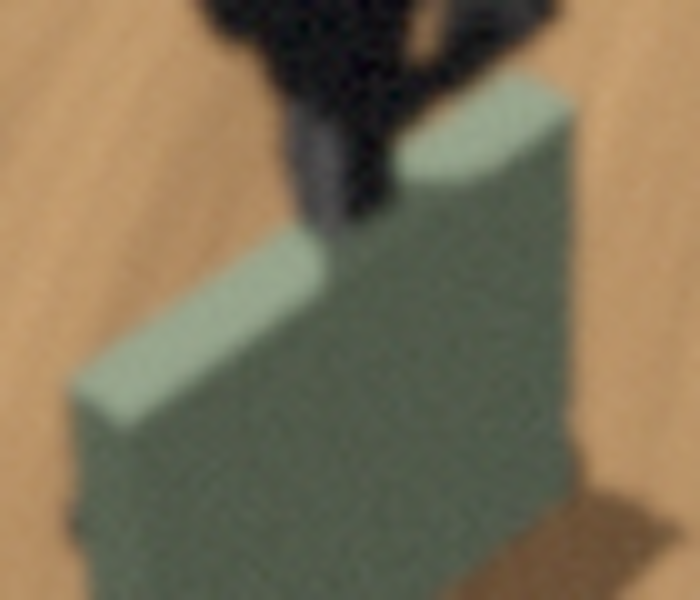

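The side crop shows the shut fingertips at crop (340,232), side px (314,208). That is on the middle of the door's top edge, not beside it. The door's corners match the prediction to about 1.5 px. So the tips are about 37 mm higher than the reading implies, and nothing has been pushed. I'll reopen, go down about 36 mm more and watch the force.

carry_out(
  series=[
    {"x": 0,"y": 0,"z": -0.1,"wx": 0,"wy": 0,"wz": 0,"jaw": 1},
    {"x": 0,"y": 0,"z": 0,"wx": 0,"wy": 0,"wz": 0,"jaw": 1},
    {"x": 0,"y": 0,"z": 0,"wx": 0,"wy": 0,"wz": 0,"jaw": 1},
    {"x": 0,"y": 0,"z": 0,"wx": 0,"wy": 0,"wz": 0,"jaw": 1},
    {"x": 0,"y": 0,"z": 0.0,"wx": 0,"wy": 0,"wz": 0,"jaw": 1},
  ],
)

```text
time_s: 5.7
position: [0.5584, 0.2025, 0.1263]
tool_rot: [-0.0, 0.866, 0.5, -0.0]
force: [0.1, 0.2, -0.2]
grip_width: 0.0856
grip_force: 0.0
```

carry_out(
  series=[
    {"x": 0,"y": 0,"z": 0.2,"wx": 0,"wy": 0,"wz": 0,"jaw": 1},
    {"x": 0,"y": 0,"z": 0.2,"wx": 0,"wy": 0,"wz": 0,"jaw": 1},
    {"x": 0,"y": 0,"z": 0.2,"wx": 0,"wy": 0,"wz": 0,"jaw": 1},
    {"x": 0,"y": 0,"z": 0.1,"wx": 0,"wy": 0,"wz": 0,"jaw": 1},
    {"x": 0,"y": 0,"z": 0,"wx": 0,"wy": 0,"wz": 0,"jaw": 1},
  ],
)

```text
time_s: 6.32
position: [0.5578, 0.2023, 0.0835]
tool_rot: [-0.0, 0.866, 0.5, -0.001]
force: [0.3, -0.8, 0.7]
grip_width: 0.0851
grip_force: 0.0
```

```bash
python3 - <<'E'
from h import *
pose(2)
s=robot.read_camera("side")
cv2.imwrite("pics/c5.png",cv2.resize(s[165:245,270:360],(675,600),interpolation=cv2.INTER_CUBIC)[:,:,::-1])
E
```

```text
t 6.425 pos [0.5586 0.2025 0.0844] x [ 0.5005  0.8657 -0.    ] y [ 0.8657 -0.5005 -0.    ] z [-0. -0. -1.] F [-0.6 -0.1 -0.1] w 0.0855 g 0.0
```

View pics/c5.png

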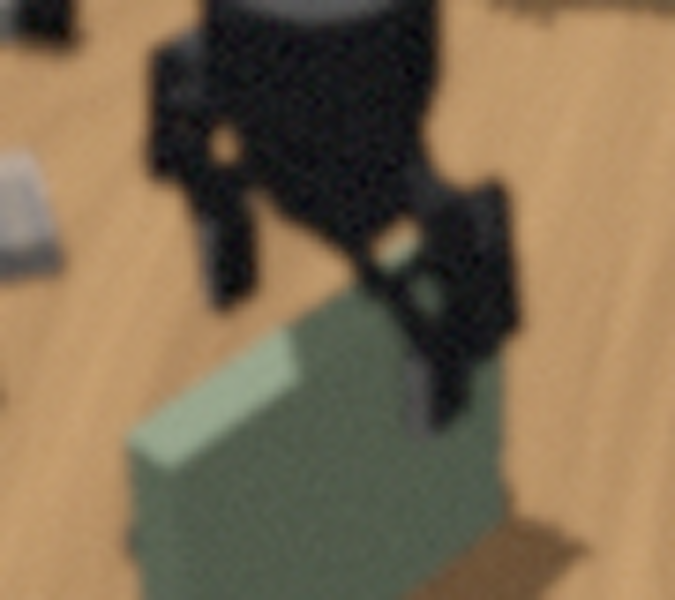

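The crop shows the near finger at (435,400) in front of the door face and the far finger at (230,280) behind it, so they straddle the door. I'll close.

carry_out(
  series=[
    {"x": 0,"y": 0,"z": 0,"wx": 0,"wy": 0,"wz": 0,"jaw": -1},
    {"x": 0,"y": 0,"z": 0,"wx": 0,"wy": 0,"wz": 0,"jaw": -1},
    {"x": 0,"y": 0,"z": 0,"wx": 0,"wy": 0,"wz": 0,"jaw": -1},
    {"x": 0,"y": 0,"z": 0,"wx": 0,"wy": 0,"wz": 0,"jaw": -1},
    {"x": 0,"y": 0,"z": 0,"wx": 0,"wy": 0,"wz": 0,"jaw": -1},
  ],
  squeeze=80,
)

```text
time_s: 7.1
position: [0.5587, 0.2026, 0.0847]
tool_rot: [-0.0, 0.866, 0.5, 0.0]
force: [0.1, 0.2, 2.0]
grip_width: 0.0207
grip_force: 79.0
```

```bash
python3 -c "
from h import *
pose(3)"
```

```text
t 7.25 pos [0.5587 0.2026 0.0847] x [5.005e-01 8.657e-01 4.000e-04] y [ 8.657e-01 -5.005e-01  3.000e-04] z [ 4.e-04  3.e-04 -1.e+00] F [-0.1  0.7  2.6] w 0.021 g 79.0
```

carry_out(
  series=[
    {"x": 0,"y": 0,"z": -0.2,"wx": 0,"wy": 0,"wz": 0,"jaw": -1},
    {"x": 0,"y": 0,"z": -0.35,"wx": 0,"wy": 0,"wz": 0,"jaw": -1},
    {"x": 0,"y": 0,"z": -0.4,"wx": 0,"wy": 0,"wz": 0,"jaw": -1},
    {"x": 0,"y": 0,"z": -0.4,"wx": 0,"wy": 0,"wz": 0,"jaw": -1},
    {"x": 0,"y": 0,"z": -0.35,"wx": 0,"wy": 0,"wz": 0,"jaw": -1},
  ],
)

```text
time_s: 7.88
position: [0.5578, 0.2022, 0.1867]
tool_rot: [-0.0, 0.866, 0.5, -0.001]
force: [-0.1, -0.2, -4.6]
grip_width: 0.0209
grip_force: 78.5
```

carry_out(
  series=[
    {"x": 0,"y": 0,"z": 0,"wx": 0,"wy": 0,"wz": -0.9,"jaw": -1},
    {"x": 0,"y": 0,"z": 0,"wx": 0,"wy": 0,"wz": -0.9,"jaw": -1},
    {"x": 0,"y": 0,"z": 0,"wx": 0,"wy": 0,"wz": -0.9,"jaw": -1},
    {"x": 0,"y": 0,"z": 0,"wx": 0,"wy": 0,"wz": -0.9,"jaw": -1},
    {"x": 0,"y": 0,"z": 0,"wx": 0,"wy": 0,"wz": -0.9,"jaw": -1},
  ],
)

```text
time_s: 8.5
position: [0.5576, 0.2022, 0.1857]
tool_rot: [-0.001, 0.668, 0.744, -0.001]
force: [-0.3, -0.1, -4.0]
grip_width: 0.0209
grip_force: 78.6
```

```bash
python3 -c "
from h import *
pose(3)"
```

```text
t 8.65 pos [0.5577 0.2022 0.1857] x [-1.054e-01  9.944e-01 -4.000e-04] y [ 0.9944  0.1054 -0.0019] z [-1.9e-03 -6.0e-04 -1.0e+00] F [-0.2 -0.2 -4. ] w 0.0209 g 79.0
```

carry_out(
  series=[
    {"x": -0.83,"y": -0.1,"z": 0,"wx": 0,"wy": 0,"wz": 0,"jaw": -1},
    {"x": -0.83,"y": -0.1,"z": 0,"wx": 0,"wy": 0,"wz": 0,"jaw": -1},
    {"x": -0.83,"y": -0.1,"z": 0,"wx": 0,"wy": 0,"wz": 0,"jaw": -1},
    {"x": -0.83,"y": -0.1,"z": 0,"wx": 0,"wy": 0,"wz": 0,"jaw": -1},
    {"x": -0.82,"y": -0.08,"z": 0,"wx": 0,"wy": 0,"wz": 0,"jaw": -1},
  ],
)

```text
time_s: 9.28
position: [0.5551, -0.0491, 0.1863]
tool_rot: [-0.0, 0.67, 0.742, -0.0]
force: [-0.2, -0.4, -4.4]
grip_width: 0.0211
grip_force: 78.8
```

carry_out(
  series=[
    {"x": 0,"y": 0,"z": 0.3,"wx": 0,"wy": 0,"wz": 0,"jaw": -1},
    {"x": 0,"y": 0,"z": 0.35,"wx": 0,"wy": 0,"wz": 0,"jaw": -1},
    {"x": 0,"y": 0,"z": 0.35,"wx": 0,"wy": 0,"wz": 0,"jaw": -1},
    {"x": 0,"y": 0,"z": 0.28,"wx": 0,"wy": 0,"wz": 0,"jaw": -1},
    {"x": 0,"y": 0,"z": 0,"wx": 0,"wy": 0,"wz": 0,"jaw": -1},
  ],
)

```text
time_s: 9.9
position: [0.5537, -0.0466, 0.1076]
tool_rot: [-0.002, 0.669, 0.743, -0.001]
force: [-0.1, -0.6, -4.3]
grip_width: 0.0204
grip_force: 78.8
```

```bash
python3 - <<'E'
from h import *
t=pose(3); s=robot.read_camera("side")
cv2.imwrite("pics/top6.png",t[:,:,::-1])
a=cv2.resize(t[150:210,360:440],(800,600),interpolation=cv2.INTER_CUBIC)[:,:,::-1]
b=cv2.resize(s[110:200,300:380],(400,450),interpolation=cv2.INTER_CUBIC)[:,:,::-1]
o=np.zeros((600,800,3),np.uint8); o[:300,:400]=a[::2,::2]; o[:450,400:]=b
cv2.imwrite("pics/c6.png",o)
E
```

```text
t 10.05 pos [ 0.5557 -0.0472  0.1097] x [-1.040e-01  9.946e-01  1.000e-04] y [ 9.946e-01  1.040e-01 -1.000e-04] z [-1.e-04  1.e-04 -1.e+00] F [ 0.3  0.1 -3.8] w 0.0209 g 79.0
```

View pics/c6.png

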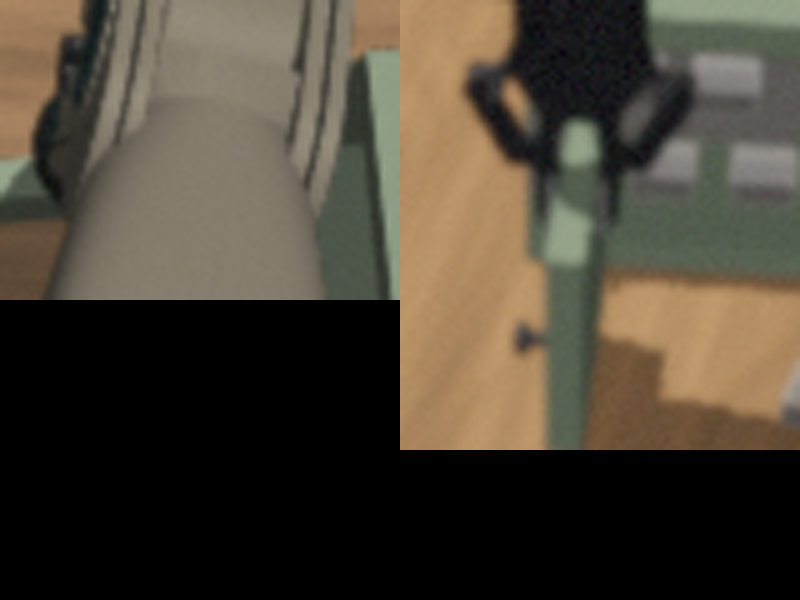

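The top crop shows the arm hiding the hinge. The side crop shows the door held upright in line with the locker, with its top face at (575,200) and the knob at (525,340). I'll measure the visible tail of the door numerically in both views, and refine the jamb rings from the first pictures.

```bash
python3 - <<'E'
from h import *
t=cv2.imread("pics/top6.png")[:,:,::-1].copy(); s=robot.read_camera("side")
for n,im,box,zz in(("top",t,(320,160,375,215),.162),("side",s,(320,120,350,205),.162)):
    v=cv2.cvtColor(im,cv2.COLOR_RGB2HSV)[:,:,2]; m=green(im)&cv2.inRange(v,110,255)
    k=np.zeros_like(m); k[box[1]:box[3],box[0]:box[2]]=255
    c=[c for c in cv2.findContours(m&k,0,1)[0] if cv2.contourArea(c)>12]
    for q in c:
        P=onz(n,q[:,0],zz)[:,:2]*1000; print(n,cv2.contourArea(q),cv2.boundingRect(q),cv2.approxPolyDP(q,1.2,True)[:,0].tolist(),cv2.minAreaRect(P.astype(np.float32)),sep="\n ")
T=np.array([.5557,-.0472]);X=np.array([-.104,.9946]);Y=np.array([.9946,.104])
for off in(0,.0024):
    C=T+X*off; P=[np.r_[C+X*a+Y*b,.162] for a,b in((.08,-.011),(.08,.011))]
    print("pred tail corners",off,proj("top",P).round(1).tolist(),proj("side",P).round(1).tolist())
t0=cv2.imread("pics/top0.png",0)
print(t0[168:182,414:431]); print(t0[187:200,306:320])
E
```

```text
top
 103.0
 (345, 182, 20, 9)
 [[364, 182], [345, 184], [345, 190], [359, 189]]
 ((548.824462890625, 8.593620300292969), (19.089008331298828, 52.6634521484375), 5.102330207824707)
side
 91.0
 (328, 149, 10, 15)
 [[331, 149], [328, 160], [334, 163], [337, 160], [337, 153]]
 ((552.2183227539062, 4.291996002197266), (24.799617767333984, 70.42489624023438), 11.482558250427246)
side
 36.5
 (332, 135, 7, 9)
 [[337, 135], [333, 136], [332, 140], [334, 143], [338, 141]]
 ((563.812744140625, -85.65888214111328), (17.61246109008789, 45.580055236816406), 11.369109153747559)
pred tail corners 0 [[346.0, 190.4], [345.3, 182.3]] [[336.2, 161.8], [328.1, 161.3]]
pred tail corners 0.0024 [[345.1, 190.5], [344.5, 182.4]] [[336.1, 162.3], [328.0, 161.8]]
[[123 124 123 125 123 119 101  72  56  44  47  40  49  68  53  52  49]
 [124 126 124 121 102  84  68  50  45  43  45  44  48  66  53  50  49]
 [129 131 129 104  72  55  46  42  46  45  52  51  49  64  56  51  49]
 [135 132 116  78  54  47  42  43  50  64  77  68  60  67  56  50  50]
 [135 132  97  62  50  48  48  49  73  93  77  81  73  74  62  51  49
[... 709 characters left out ...]
3 142 143 143 142 142 142 142 141 142 141 140 139]
 [139 140 139 139 137 137 139 139 141 140 137 137 138 137]
 [129 131 131 131 129 121 130 133 133 131 132 131 130 132]
 [131 131 131 131 128 116 101 102 132 131 132 132 132 132]
 [147 144 132 131 126 103  93  95 110 116 130 134 134 133]
 [151 151 144 124 125 121 123 123 124 118 131 133 133 132]
 [154 153 122 100 130 123 133 134 117 124 134 135 135 131]
 [153 144  95  78 116 101  97  99 104 128 136 138 137 134]
 [148 111  69  70  98 113 115 115 119 131 132 134 134 133]
 [126  80  54  65 109 121 121 124 126 130 129 130 131 131]
 [ 97  58  52  66 110 101  99 118 124 127 127 127 125 123]
 [ 66  49  53  67  85  79  74  91 116 124 125 125 123 123]]
```

```bash
python3 - <<'E'
from h import *
t=cv2.imread("pics/top6.png")[:,:,::-1].astype(float)
T=np.array([.5557,-.0472]);X=np.array([-.104,.9946]);Y=np.array([.9946,.104])
sat=t[:,:,0]-t[:,:,2]; val=t[:,:,1]
for c in range(347,358,2):
    a=sat[174:190,c]; g=sat[185:188,c].mean(); w=sat[172:177,c].mean(); h=(g+w)/2
    i=[i for i in range(15) if a[i]>=h>a[i+1]][-1]; up=174+i+(a[i]-h)/(a[i]-a[i+1])
    b=val[185:200,c]; g=val[184:188,c].mean(); d=b.min(); h=(g+d)/2
    i=[i for i in range(14) if b[i]>=h>b[i+1]][0]; dn=185+i+(b[i]-h)/(b[i]-b[i+1])
    P=onz("top",[[c,up],[c,dn]],.162)[:,:2]
    print(c,round(up,2),round(dn,2),((P-T)@Y*1000).round(1))
E
```

```text
347 178.42 190.34 [ 21.2 -11. ]
349 178.09 190.02 [ 21.7 -10.6]
351 178.07 189.96 [ 21.3 -10.8]
353 181.53 189.96 [ 11.5 -11.2]
355 181.61 189.92 [ 10.9 -11.6]
357 181.4 189.88 [ 11.  -11.9]
```

The tail edges sit at ±11 mm around the tool axis, so robot and camera agree to about 0.1 mm. The remaining move is 61 mm towards the locker, +1 mm sideways and 1 mm down. I'll approach in steps, watching the force.

carry_out(
  series=[
    {"x": -0.15,"y": 0.016,"z": 0.016,"wx": 0,"wy": 0,"wz": 0,"jaw": -1},
    {"x": -0.2,"y": 0,"z": 0,"wx": 0,"wy": 0,"wz": 0,"jaw": -1},
    {"x": -0.2,"y": 0,"z": 0,"wx": 0,"wy": 0,"wz": 0,"jaw": -1},
    {"x": -0.1,"y": 0,"z": 0,"wx": 0,"wy": 0,"wz": 0,"jaw": -1},
    {"x": 0,"y": 0,"z": 0,"wx": 0,"wy": 0,"wz": 0,"jaw": -1},
  ],
)

```text
time_s: 10.78
position: [0.5607, -0.0869, 0.1086]
tool_rot: [-0.0, 0.67, 0.743, 0.0]
force: [0.6, 0.5, -4.1]
grip_width: 0.0214
grip_force: 78.9
```

```bash
python3 -c "
from h import *
pose(4)"
```

```text
t 10.975 pos [ 0.5605 -0.0862  0.1086] x [-1.038e-01  9.946e-01  4.000e-04] y [ 9.946e-01  1.038e-01 -3.000e-04] z [-3.e-04  4.e-04 -1.e+00] F [ 0.4  0.2 -4.1] w 0.0209 g 79.0
```

carry_out(
  series=[
    {"x": -0.07,"y": 0,"z": 0,"wx": 0,"wy": 0,"wz": 0,"jaw": -1},
    {"x": -0.07,"y": 0,"z": 0,"wx": 0,"wy": 0,"wz": 0,"jaw": -1},
    {"x": -0.06,"y": 0,"z": 0,"wx": 0,"wy": 0,"wz": 0,"jaw": -1},
    {"x": -0.06,"y": 0,"z": 0,"wx": 0,"wy": 0,"wz": 0,"jaw": -1},
    {"x": 0,"y": 0,"z": 0,"wx": 0,"wy": 0,"wz": 0,"jaw": -1},
  ],
)

```text
time_s: 11.6
position: [0.5624, -0.1021, 0.1087]
tool_rot: [0.0, 0.67, 0.743, 0.0]
force: [0.4, 0.2, -3.8]
grip_width: 0.0208
grip_force: 78.9
```

carry_out(
  series=[
    {"x": -0.04,"y": 0,"z": 0,"wx": 0,"wy": 0,"wz": 0,"jaw": -1},
    {"x": -0.03,"y": 0,"z": 0,"wx": 0,"wy": 0,"wz": 0,"jaw": -1},
    {"x": 0,"y": 0,"z": 0,"wx": 0,"wy": 0,"wz": 0,"jaw": -1},
  ],
)

```text
time_s: 11.98
position: [0.5628, -0.106, 0.1087]
tool_rot: [0.0, 0.669, 0.743, 0.0]
force: [0.5, 0.6, -3.6]
grip_width: 0.0208
grip_force: 78.9
```

```bash
python3 -c "
from h import *
pose(4)"
```

```text
t 12.175 pos [ 0.5627 -0.1059  0.1087] x [-1.039e-01  9.946e-01  1.000e-04] y [0.9946 0.1039 0.    ] z [ 0.e+00  1.e-04 -1.e+00] F [ 0.2  0.  -3.6] w 0.0209 g 79.0
```

carry_out(
  series=[
    {"x": -0.02,"y": 0,"z": 0,"wx": 0,"wy": 0,"wz": 0,"jaw": -1},
    {"x": 0,"y": 0,"z": 0,"wx": 0,"wy": 0,"wz": 0,"jaw": -1},
  ],
)

```text
time_s: 12.42
position: [0.5629, -0.1072, 0.1087]
tool_rot: [0.0, 0.669, 0.743, 0.0]
force: [-0.8, -0.4, -4.7]
grip_width: 0.0211
grip_force: 78.9
```

carry_out(
  series=[
    {"x": -0.02,"y": 0,"z": 0,"wx": 0,"wy": 0,"wz": 0,"jaw": -1},
    {"x": 0,"y": 0,"z": 0,"wx": 0,"wy": 0,"wz": 0,"jaw": -1},
  ],
)

```text
time_s: 12.68
position: [0.563, -0.1084, 0.1087]
tool_rot: [0.0, 0.669, 0.743, 0.0]
force: [-0.1, 1.1, -5.5]
grip_width: 0.021
grip_force: 78.9
```

```bash
python3 - <<'E'
from h import *
t=pose(4); s=robot.read_camera("side")
cv2.imwrite("pics/top7.png",t[:,:,::-1])
a=cv2.resize(t[150:210,340:440],(500,300),interpolation=cv2.INTER_CUBIC)
b=cv2.resize(s[100:200,305:355],(300,600),interpolation=cv2.INTER_CUBIC)
o=np.zeros((600,800,3),np.uint8); o[:300,:500]=a; o[:,500:]=b
cv2.imwrite("pics/c7.png",o[:,:,::-1])
E
```

```text
t 12.875 pos [ 0.563  -0.1083  0.1087] x [-0.1039  0.9946  0.    ] y [0.9946 0.1039 0.    ] z [ 0.  0. -1.] F [ 0.   0.1 -4.1] w 0.0209 g 79.0
```

View pics/c7.png

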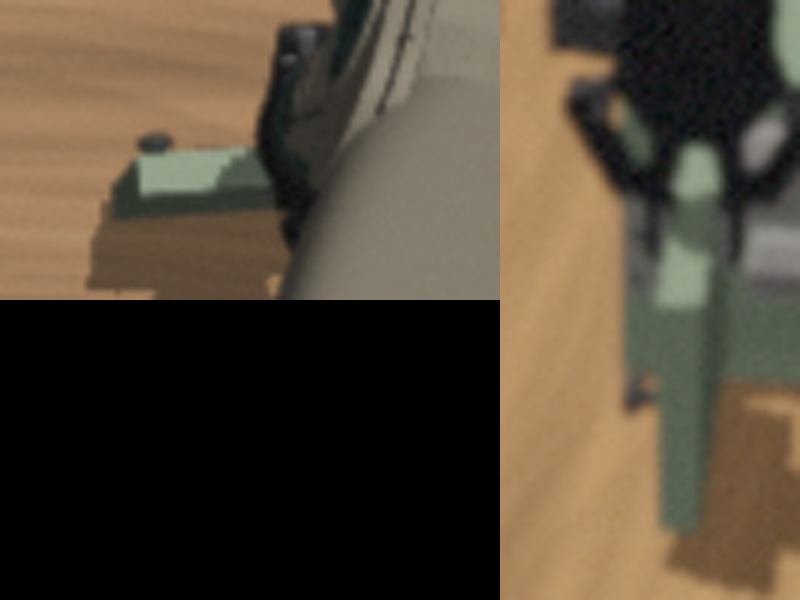

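The crops show the door tail top face at px (367,183) in the top view. In the side view the door hangs upright with its bottom tail corners near (331.6,187.6) and (338,187.6). Both views show it clear of the bench. I'll check these numbers, then feel for the stop.

```bash
python3 - <<'E'
from h import *
T=np.array([.563,-.1083]);X=np.array([-.104,.9946]);Y=np.array([.9946,.104]);C=T+X*.0024
t=cv2.imread("pics/top7.png")[:,:,::-1].astype(float); v=t[:,:,1]
for r in(183,185,187):
    a=v[r,360:376]; d=a.min(); g=v[r,371:376].mean(); h=(d+g)/2
    i=[i for i in range(15) if a[i]<h<=a[i+1]][-1]; c=360+i+(h-a[i])/(a[i+1]-a[i])
    print(r,round(c,2),"tail from T along X mm",((onz("top",[[c,r]],.162)[0,:2]-T)@X*1000).round(1))
sat=t[:,:,0]-t[:,:,2]
for c in range(374,390,3):
    b=v[184:200,c]; g=v[182:186,c].mean(); h=(g+b.min())/2
    i=[i for i in range(15) if b[i]>=h>b[i+1]][0]; dn=184+i+(b[i]-h)/(b[i]-b[i+1])
    print(c,"lower edge",((onz("top",[[c,dn]],.162)[0,:2]-T)@Y*1000).round(1))
for z in(.022,.024,.026): print(z,proj("side",[np.r_[C+X*.08+Y*b,z] for b in(.011,-.011)]).round(1).tolist())
E
```

```text
183 367.3 tail from T along X mm 82.6
185 367.37 tail from T along X mm 82.9
187 367.4 tail from T along X mm 83.3
374 lower edge -11.3
377 lower edge -11.6
380 lower edge -12.0
383 lower edge -8.6
386 lower edge -10.6
389 lower edge -11.0
0.022 [[330.1, 188.7], [337.3, 189.2]]
0.024 [[330.1, 188.2], [337.3, 188.6]]
0.026 [[330.1, 187.6], [337.3, 188.1]]
```

carry_out(
  series=[
    {"x": -0.015,"y": 0,"z": 0,"wx": 0,"wy": 0,"wz": 0,"jaw": -1},
    {"x": 0,"y": 0,"z": 0,"wx": 0,"wy": 0,"wz": 0,"jaw": -1},
    {"x": 0,"y": 0,"z": 0,"wx": 0,"wy": 0,"wz": 0,"jaw": -1},
  ],
)

```text
time_s: 13.3
position: [0.5631, -0.1092, 0.1087]
tool_rot: [-0.0, 0.669, 0.743, -0.0]
force: [0.6, 0.0, -4.5]
grip_width: 0.0207
grip_force: 78.9
```

carry_out(
  series=[
    {"x": -0.015,"y": 0,"z": 0,"wx": 0,"wy": 0,"wz": 0,"jaw": -1},
    {"x": 0,"y": 0,"z": 0,"wx": 0,"wy": 0,"wz": 0,"jaw": -1},
    {"x": 0,"y": 0,"z": 0,"wx": 0,"wy": 0,"wz": 0,"jaw": -1},
  ],
)

```text
time_s: 13.68
position: [0.5632, -0.1101, 0.1087]
tool_rot: [-0.0, 0.669, 0.743, 0.0]
force: [-0.8, 0.1, -3.2]
grip_width: 0.0212
grip_force: 78.9
```

```bash
python3 -c "
from h import *
pose(4)"
```

```text
t 13.875 pos [ 0.5632 -0.1101  0.1086] x [-0.1039  0.9946  0.    ] y [ 0.9946  0.1039 -0.    ] z [-0.  0. -1.] F [ 0.5 -0.3 -3.8] w 0.0209 g 79.0
```

carry_out(
  series=[
    {"x": -0.015,"y": 0,"z": 0,"wx": 0,"wy": 0,"wz": 0,"jaw": -1},
    {"x": 0,"y": 0,"z": 0,"wx": 0,"wy": 0,"wz": 0,"jaw": -1},
    {"x": 0,"y": 0,"z": 0,"wx": 0,"wy": 0,"wz": 0,"jaw": -1},
  ],
)

```text
time_s: 14.25
position: [0.5632, -0.1107, 0.1087]
tool_rot: [-0.0, 0.669, 0.743, 0.0]
force: [-0.1, 2.8, -3.0]
grip_width: 0.0211
grip_force: 79.0
```

carry_out(
  series=[
    {"x": -0.015,"y": 0,"z": 0,"wx": 0,"wy": 0,"wz": 0,"jaw": -1},
    {"x": 0,"y": 0,"z": 0,"wx": 0,"wy": 0,"wz": 0,"jaw": -1},
    {"x": 0,"y": 0,"z": 0,"wx": 0,"wy": 0,"wz": 0,"jaw": -1},
  ],
)

```text
time_s: 14.62
position: [0.5632, -0.1109, 0.1088]
tool_rot: [-0.001, 0.669, 0.743, 0.001]
force: [-1.4, 5.7, -1.0]
grip_width: 0.0209
grip_force: 79.4
```

```bash
python3 -c "
from h import *
pose(4)"
```

```text
t 14.825 pos [ 0.5631 -0.1109  0.1088] x [-0.1046  0.9945  0.0021] y [0.9945 0.1046 0.    ] z [-2.0e-04  2.1e-03 -1.0e+00] F [-1.4  5.1 -1.4] w 0.021 g 79.0
```

Contact came at TCP y ≈ -0.1105, in line with the gap, so the axis is 1 mm back. I'll back off and recheck the ring's lateral position from the first picture.

carry_out(
  series=[
    {"x": 0.04,"y": 0,"z": 0,"wx": 0,"wy": 0,"wz": 0,"jaw": -1},
    {"x": 0,"y": 0,"z": 0,"wx": 0,"wy": 0,"wz": 0,"jaw": -1},
    {"x": 0,"y": 0,"z": 0,"wx": 0,"wy": 0,"wz": 0,"jaw": -1},
  ],
)

```text
time_s: 15.2
position: [0.5632, -0.11, 0.1086]
tool_rot: [0.0, 0.669, 0.743, -0.0]
force: [-0.3, -1.3, -3.1]
grip_width: 0.0209
grip_force: 79.0
```

```bash
python3 - <<'E'
from h import *
pose(4)
g=cv2.imread("pics/top0.png",0).astype(float)
w=np.clip(g[170:178,421:428]-56,0,None); r,c=np.mgrid[170:178,421:428]
u=np.array([(w*c).sum()/w.sum(),(w*r).sum()/w.sum()]); e=[(c[w>12].min()+c[w>12].max())/2,(r[w>12].min()+r[w>12].max())/2]
Xl=np.array([.104,-.9946]);Yl=np.array([.9946,.104]);T=np.array([.5629,-.1095])
for p in(u,e,(424.0,173.5)):
    P=onz("top",[p],.131)[0,:2]; print(np.round(p,2),P.round(4),"lateral jamb-knuckle mm",((P-T)@Yl*1000-21.5).round(1))
# initial door knuckle ring for comparison with the panel
print((proj("top",[np.r_[.5593,.205,0]+[-.042+.0186,-.0727-.01075,.083]])).round(2))
E
```

```text
t 15.4 pos [ 0.5632 -0.1098  0.1086] x [-1.036e-01  9.946e-01 -5.000e-04] y [0.9946 0.1036 0.    ] z [ 1.e-04 -5.e-04 -1.e+00] F [ 0.4 -0.1 -4.3] w 0.0209 g 79.0
[423.97 173.54] [ 0.5927 -0.1866] lateral jamb-knuckle mm 0.1
[424.5 173.5] [ 0.5928 -0.1881] lateral jamb-knuckle mm 0.1
[424.  173.5] [ 0.5928 -0.1867] lateral jamb-knuckle mm 0.2
[[312.65 192.78]]
```

Lateral error is about 0.2 mm, height is +23.9 mm, and there is no contact force. One small trim, settle, then hand in.

carry_out(
  series=[
    {"x": 0.01,"y": 0,"z": 0,"wx": 0,"wy": 0,"wz": 0,"jaw": -1},
    {"x": 0,"y": 0,"z": 0,"wx": 0,"wy": 0,"wz": 0,"jaw": -1},
    {"x": 0,"y": 0,"z": 0,"wx": 0,"wy": 0,"wz": 0,"jaw": -1},
    {"x": 0,"y": 0,"z": 0,"wx": 0,"wy": 0,"wz": 0,"jaw": -1},
    {"x": 0,"y": 0,"z": 0,"wx": 0,"wy": 0,"wz": 0,"jaw": -1},
  ],
)

```text
time_s: 16.02
position: [0.563, -0.1089, 0.1087]
tool_rot: [-0.0, 0.669, 0.743, -0.0]
force: [0.4, -0.5, -4.7]
grip_width: 0.0207
grip_force: 79.0
```

```bash
python3 -c "
from h import *
pose(3); print(robot.finish_job())"
```

```text
t 16.175 pos [ 0.563  -0.1089  0.1087] x [-0.1039  0.9946 -0.    ] y [0.9946 0.1039 0.    ] z [ 0. -0. -1.] F [ 0.4 -0.3 -3.8] w 0.0207 g 79.0
the job is handed in; nothing more can be done
None
```

I handed the job in at 16.2 s (no verdict came back) with the green door still gripped at 79 N, off the bench, and its knuckle in the jamb gap: by my measurements about 1 mm from the jamb axis, with no sign of it pressing on the locker.

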